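Take the lens cells out of the drying pot

ROBOT

A 6-joint arm with a two-finger parallel gripper is mounted at the origin on the work surface. World frame = base frame: x ahead of the robot, y to its left, z up, the work surface at z = 0. Lengths are in m, angles in rad, forces in N, time in s.
With the tool pointing down it reaches from about 0.15 to 0.775 m from the base axis. Payload 6.1 kg.
Tool frame: the origin (TCP) lies at the very end of the fingers, on their centre line; the grasp point (between the pads) lies 19 mm behind it; z points along the fingers, y is the line along which they close (so a half turn about z gives the same grasp; the last joint's range is limited). The gripper opens to 85 mm and grips with 20 to 120 N. Pads are 22 mm wide; open, the fingers measure 114 mm over their backs; the gripper's body (76 mm by 85 mm) begins 54 mm behind the grasp point. The pads swing forward as they close: fully open they stand 13 mm farther back than shut.
Start: joints at [1.202, 0.126, -0.04, 1.405, 0, 1.571], TCP at [0.189, 0.49, 0.231] pointing down, gripper open.
Joint ranges: [-2.72, 2.72], [-0.95, 1.95], [-1.27, 1.35], [-1.78, 2.02], [-1.46, 1.47], [-3.14, 3.14]. Speed limits (rad/s): [2.39, 2.39, 3.01, 3.14, 3.14, 3.14].

INTERFACE

Orientations are given as a unit quaternion [w, x, y, z].
In Python, from workcell import ctrl, viewer, order gives the robot as it stands. The module is installed in compiled form; this text tells all that it offers.
- The arm moves only by the tool servo_tool, never from a script. Its argument "plan" is text: rows parted by semicolons, each of 5 numbers parted by spaces: the opening, from 0 (shut) to 1 (fully open), then the shift along the tool's x, y, z scaled (see below), then the turn about the tool's z scaled (see below). A call has 1 to 20 rows; each row shifts and turns the commanded pose from where the row before left it, along the tool's axes as they then stand; what a row does not reach is not made up. The controller multiplies each number of a shift by 0.04 m and each number of a turn by 8 degrees. A row lasts 1/10 s, in which the tool goes at most 50 mm and 8.59 degrees, less where a joint would pass 70% of its speed; a pose out of reach is approached as far as the arm can. A call with a number of a shift or a turn outside -1 to 1 is refused whole. A call with a gripper value outside its range is refused whole. The fingers move at their own pace and stop on an object; "force" is the grip in N (left out, the last holds). Time passes only in rows, so rows that do not move let the fingers close. It gives the time, the measured TCP pose, the force, the opening and the grip force at its end, in the units of the state.
- ctrl.read_state(): the state, without advancing time (a new reading comes with each control period).
- viewer.camera(name): name is "scene" or "side" or "wrist"; returns a dict with "img" (480x640x3 uint8, red, green, blue), "K" (3x3 intrinsics, pixels), "extrinsics" (4x4, takes a point from camera to world coordinates). Camera axes: x right, y down, z forward; pixel columns grow to the right and rows downward; lengths in m; the calibration is good to about 2 mm. A picture is of the moment at which its call begins. There is no depth.
- order.job_done(): hands the job in; it is judged then, once.
The state is a dict: "time_s": time; "joint_pos": joint angles; "joint_velocities": joint speeds; "joint_efforts": joint torques, N m; "ee_pos": TCP position; "eef_rot": TCP orientation; "ft_force": force on the tool from outside, world axes, zero at the start; "wrist_torque": the same for the moment, N m; "finger_gap": opening from 0.0 (shut) to 1.0 (fully open); "grasp_force": force on a finger pad.
Only numpy, scipy, OpenCV 4.12 (cv2) and the standard library are available. Lean on these libraries where they do the work, as an engineer would, in place of code of your own. Each camera call takes 0.05 s, during which the arm holds its last target. There are 200 camera calls.

TASK

Move the post stand from the pot's lid and stand it upright on the round steel plate, then lift the lid off by its knob and lay it, knob up, centred on the cork mat. Take all the round lens cells out of the pot and stand them upright on the floor of the metal tray, leaving the square tin in the pot, and then put the lid back on the pot, fully seated. Leave the jar and the screwdriver at the back alone.

Things in the scene. Friction and masses are not known exactly. Their poses are not given: they have to be found in the camera images.
- pot: round open pot (desiccator base), white plastic, fixed, outside diameter 252 mm at the rim, inside diameter 232 mm at the floor, 55 mm tall, floor 6 mm thick. Origin: centre of its underside, on the bench
- lid: loose round grey lid, 0.3 to 0.4 kg: disc 256 mm wide, 8 mm thick; under it a locating disc 216 mm wide, 5 mm deep that drops inside the pot's rim; on top a straight round black knob 28 mm wide, 34 mm tall. Origin: centre of the underside of the locating disc, z up; the disc's top is at z = 13 mm, the knob's top at 47 mm. Seated, its origin is 50 mm above the pot's
- stand: loose short post stand, dark steel, 0.2 to 0.33 kg: round base 54 mm in diameter and 14 mm tall carrying a round post 26 mm in diameter; 62 mm tall in all. Origin: centre of its underside, z up along the post. It starts upright on the lid, beside the knob
- plate: fixed round dark steel plate on the bench, 90 mm in diameter, 10 mm thick, with four small screw heads; place for the stand. Origin: centre of its underside
- mat: fixed round cork mat, 170 mm in diameter, 6 mm thick, place for the lid. Origin: centre of its underside
- tray: fixed shallow rectangular bare-metal tray, 170 mm along its x, 220 mm along its y, walls 4 mm thick, rim 12 mm above the bench, floor 4 to 5 mm thick. Origin: centre of its underside
- cell1: loose lens cell: a plain black-anodised round barrel, 36 mm diameter, 26 mm tall, 60 g, with a round glass window in its top face. Origin: centre of its underside, z up along its axis. It starts standing on the floor inside the pot. Between three and five cells are present; absent ones give None
- cell2: loose lens cell: a plain black-anodised round barrel, 36 mm diameter, 26 mm tall, 60 g, with a round glass window in its top face. Origin: centre of its underside, z up along its axis. It starts standing on the floor inside the pot. Between three and five cells are present; absent ones give None
- cell3: loose lens cell: a plain black-anodised round barrel, 36 mm diameter, 26 mm tall, 60 g, with a round glass window in its top face. Origin: centre of its underside, z up along its axis. It starts standing on the floor inside the pot. Between three and five cells are present; absent ones give None
- cell4: loose lens cell: a plain black-anodised round barrel, 36 mm diameter, 26 mm tall, 60 g, with a round glass window in its top face. Origin: centre of its underside, z up along its axis. It starts standing on the floor inside the pot. Between three and five cells are present; absent ones give None
- cell5: loose lens cell: a plain black-anodised round barrel, 36 mm diameter, 26 mm tall, 60 g, with a round glass window in its top face. Origin: centre of its underside, z up along its axis. It starts standing on the floor inside the pot. Between three and five cells are present; absent ones give None
- tin: loose square aluminium drying-agent tin, 32 x 32 mm, 34 mm tall, with pierced top, near the middle of the pot; it stays in the pot. Origin: centre of its underside
- bottle: bystander: loose amber jar, 48 mm diameter, 70 mm tall, standing on the bench at the back. Origin: centre of its underside
- driver: bystander: loose screwdriver, 160 mm long, lying on the bench at the back
- lens: bystander: fixed small lens mount on a 60 x 50 mm steel foot, about 52 mm tall, close in front of the robot. Origin: centre of its underside
There are look-alikes about, which are no part of the job. What is shaped like the stand but blue or pink is not meant.

How it is judged:
On the way, in this order (a step that is already met when the one before it is completed fails the run):
1. the post stand stands on the steel plate, with the lid still on the pot (horizontal distance between stand and plate below 0.03 m and z of stand in the frame of plate between 0.004 and 0.016 m and angle between stand's own z axis and vertical below 0.15 rad and linear speed of stand below 0.03 m/s and horizontal distance between lid and pot below 0.014 m and z of lid in the frame of pot between 0.046 and 0.054 m and angle between lid's own z axis and vertical below 0.03 rad and linear speed of lid below 0.02 m/s), for 0.2 s.
2. the lid lies knob up on the cork mat (horizontal distance between lid and mat below 0.045 m and z of lid in the frame of mat below 0.011 m and angle between lid's own z axis and vertical below 0.1 rad and linear speed of lid below 0.03 m/s), for 0.2 s.
3. every cell stands in the tray, while the lid is still off (x of cell1 in the frame of tray between -0.081 and 0.081 m and y of cell1 in the frame of tray between -0.106 and 0.106 m and z of each of cell1, cell2, cell3, cell4, cell5 in the frame of tray below 0.01 m and angle between each of cell1, cell2, cell3, cell4, cell5's own z axis and vertical below 0.15 rad and linear speed of each of cell1, cell2, cell3, cell4, cell5 below 0.03 m/s and x of cell2 in the frame of tray between -0.081 and 0.081 m and y of cell2 in the frame of tray between -0.106 and 0.106 m and x of cell3 in the frame of tray between -0.081 and 0.081 m and y of cell3 in the frame of tray between -0.106 and 0.106 m and x of cell4 in the frame of tray between -0.081 and 0.081 m and y of cell4 in the frame of tray between -0.106 and 0.106 m and x of cell5 in the frame of tray between -0.081 and 0.081 m and y of cell5 in the frame of tray between -0.106 and 0.106 m and not (horizontal distance between lid and pot below 0.014 m and z of lid in the frame of pot between 0.046 and 0.054 m and angle between lid's own z axis and vertical below 0.03 rad and linear speed of lid below 0.02 m/s)), for 0.2 s.
At the end, for the whole second after the job is handed in: The lid is seated on the pot (within 14 mm of its centre, level, its disc on the rim), every cell stands upright on the tray's floor inside its rim, the stand is upright on the steel plate (within 30 mm of its centre), the tin is inside the pot; all released and at rest (all of step 1 and x of cell1 in the frame of tray between -0.081 and 0.081 m and y of cell1 in the frame of tray between -0.106 and 0.106 m and z of each of cell1, cell2, cell3, cell4, cell5 in the frame of tray below 0.01 m and angle between each of cell1, cell2, cell3, cell4, cell5's own z axis and vertical below 0.15 rad and linear speed of each of cell1, cell2, cell3, cell4, cell5 below 0.03 m/s and x of cell2 in the frame of tray between -0.081 and 0.081 m and y of cell2 in the frame of tray between -0.106 and 0.106 m and x of cell3 in the frame of tray between -0.081 and 0.081 m and y of cell3 in the frame of tray between -0.106 and 0.106 m and x of cell4 in the frame of tray between -0.081 and 0.081 m and y of cell4 in the frame of tray between -0.106 and 0.106 m and x of cell5 in the frame of tray between -0.081 and 0.081 m and y of cell5 in the frame of tray between -0.106 and 0.106 m and horizontal distance between tin and pot below 0.115 m and z of tin in the frame of pot below 0.04 m); the robot touches nothing.
It fails at once if the jar or the screwdriver is moved by more than 30 mm (distance of any of bottle, driver from where it was at the start of the episode above 0.03 m).
It fails at once if the tin is taken out of the pot (horizontal distance between tin and pot above 0.125 m).
Of cell1, cell2, cell3, cell4, cell5 only 3 to 5 are there at a start; the rules pass over those that are not, and their reading is None.
At some moment in a run one of cell1, cell2, cell3, cell4, cell5 may be knocked a few centimetres aside while the robot is not near it.
Once in a run the grip may slacken for a moment while it holds something.
It also fails if it takes over 210 s, if anything falls off the work surface, if the arm or the gripper's body presses on something with over 40 N, if the wrist force passes 120 N, or if a joint passes its speed limit or range.

## Working session

There is one attempt and no reset: what is moved stays moved. The work goes in short steps, Python scripts to look and compute and a tool call to move; the robot and the scene stay as the last step left them, time stands still between calls to the robot, and variables do not carry over. Pictures are saved under pics/ and viewed, at most 14 in all, crops included, and the job is handed in when it is done.

Besides the shell and the picture viewer there is one more tool, called after "Call:" as name(argument=value, ...) on one line, values as JSON. servo_tool: Moves the arm, as the interface text tells. Its arguments: {"type":"object","properties":{"plan":{"type":"string"},"force":{"type":"number"}},"required":["plan"]}

```bash
mkdir -p pics && cat > h.py <<'E'
import numpy as np, cv2
from workcell import ctrl, viewer, order
def snap(cam,name):
    d=viewer.camera(cam); cv2.imwrite(f'pics/{name}.png',d['img'][:,:,::-1]); np.savez(f'pics/{name}.npz',K=d['K'],E=d['extrinsics']); return d
def px2w(name,u,v,z):
    d=np.load(f'pics/{name}.npz');K,E=d['K'],d['E']
    r=E[:3,:3]@np.linalg.solve(K,[u,v,1.]); o=E[:3,3]; return o+r*(z-o[2])/r[2]
def w2px(name,p):
    d=np.load(f'pics/{name}.npz');K,E=d['K'],d['E']
    c=E[:3,:3].T@(np.asarray(p,float)-E[:3,3]); q=K@c; return q[:2]/q[2]
E
python3 - <<'E'
from h import *
for c in ['scene','side','wrist']:
    d=snap(c,c+'0'); print(c,d['extrinsics'].round(3).tolist(),d['K'].round(1).tolist())
print(ctrl.read_state())
E
```

```text
scene [[-0.003, 0.558, -0.83, 1.674], [1.0, -0.004, -0.007, 0.078], [-0.007, -0.83, -0.558, 0.834], [0.0, 0.0, 0.0, 1.0]] [[466.0, 0.0, 318.0], [0.0, 466.0, 237.2], [0.0, 0.0, 1.0]]
side [[-0.977, -0.155, 0.149, 0.308], [-0.215, 0.698, -0.683, 1.05], [0.002, -0.699, -0.715, 1.073], [0.0, 0.0, 0.0, 1.0]] [[587.3, 0.0, 310.6], [0.0, 587.3, 239.0], [0.0, 0.0, 1.0]]
wrist [[0.361, 0.893, 0.271, 0.12], [0.933, -0.344, -0.107, 0.516], [-0.002, 0.291, -0.957, 0.374], [0.0, 0.0, 0.0, 1.0]] [[419.0, 0.0, 321.8], [0.0, 419.0, 237.5], [0.0, 0.0, 1.0]]
{'time_s': 0.15, 'joint_pos': array([ 1.20200100e+00,  1.26279636e-01, -4.03717255e-02,  1.40540234e+00,
        2.80096235e-06,  1.57079521e+00]), 'joint_velocities': array([-0.00207645, -0.0018662 ,  0.00450429, -0.00085003,  0.00106089,
        0.0005317 ]), 'joint_efforts': array([-1.42737945e-04, -4.36276281e+01,  3.53150296e+01,  1.37041733e-02,
       -7.48490993e-05, -1.09831802e-05]), 'ee_pos': array([0.18914432, 0.48940756, 0.23068928]), 'eef_rot': array([-1.16649871e-04,  1.83353860e-01,  9.83046778e-01, -6.17773190e-04]), 'ft_force': array([ 0.3629254 , -0.43253248, -0.45029919]), 'wrist_torque': array([ 0.00324539,  0.03306983, -0.00767458]), 'grasp_force': 0.0, 'finger_gap': 0.9969553230609076}
```

View pics/scene0.png

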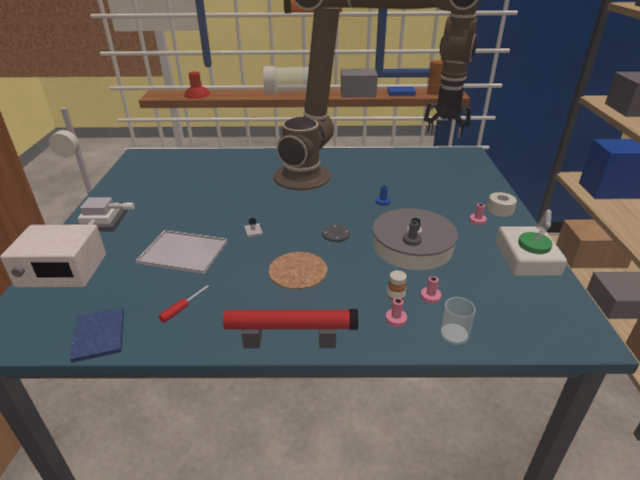

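View pics/side0.png

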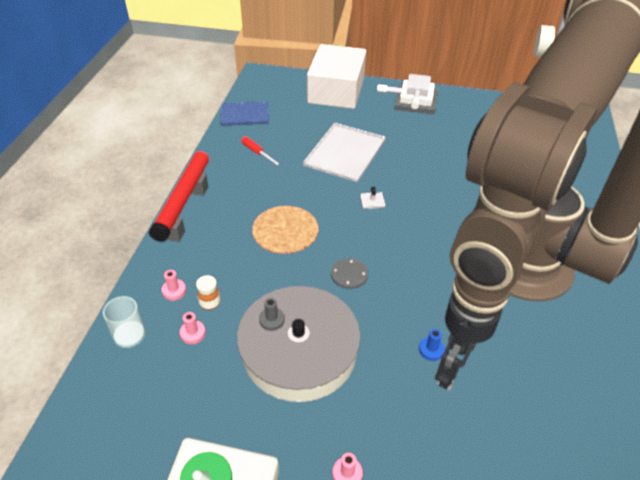

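The scene view shows the pot at about (414,237), the stand in front of the knob, the plate at (337,232), the mat at (298,269) and the tray at (182,250). The jar, at (398,285), is close to the pot. The side view shows the stand at (271,315), the knob at (298,330) and the plate at (350,273). I'll enlarge both.

```bash
python3 - <<'E'
from h import *
s=cv2.imread('pics/side0.png'); c=cv2.imread('pics/scene0.png')
a=cv2.resize(s[245:395,225:425],(800,600),interpolation=cv2.INTER_CUBIC)
cv2.imwrite('pics/c1.png',a)
P=lambda n,u,v,z:print(n,u,v,px2w(n,u,v,z).round(3))
P('side0',298,340,.063);P('scene0',414,233,.063)
P('side0',349.5,273,.01);P('scene0',337,232.5,.01)
P('side0',286,229,.006);P('scene0',298,269,.006)
for u,v in [(344,124),(385,141),(355,178),(305,152)]:P('side0',u,v,.012)
for u,v in [(161,233),(228,238),(205,270),(138,251)]:P('scene0',u,v,.012)
P('side0',373,201,.0)
P('scene0',397,298,0);P('side0',208,303,0)
E
```

```text
side0 298 340 [0.481 0.374 0.063]
scene0 414 233 [0.508 0.356 0.063]
side0 349.5 273 [0.414 0.125 0.01 ]
scene0 337 232.5 [0.423 0.128 0.01 ]
side0 286 229 [0.6   0.009 0.006]
scene0 298 269 [0.608 0.01  0.006]
side0 344 124 [ 0.535 -0.477  0.012]
side0 385 141 [ 0.399 -0.417  0.012]
side0 355 178 [ 0.459 -0.225  0.012]
side0 305 152 [ 0.622 -0.311  0.012]
scene0 161 233 [ 0.425 -0.438  0.012]
scene0 228 238 [ 0.455 -0.217  0.012]
scene0 205 270 [ 0.619 -0.256  0.012]
scene0 138 251 [ 0.524 -0.48   0.012]
side0 373 201 [ 0.397 -0.154  0.   ]
scene0 397 298 [0.729 0.28  0.   ]
side0 208 303 [0.719 0.278 0.   ]
```

View pics/c1.png

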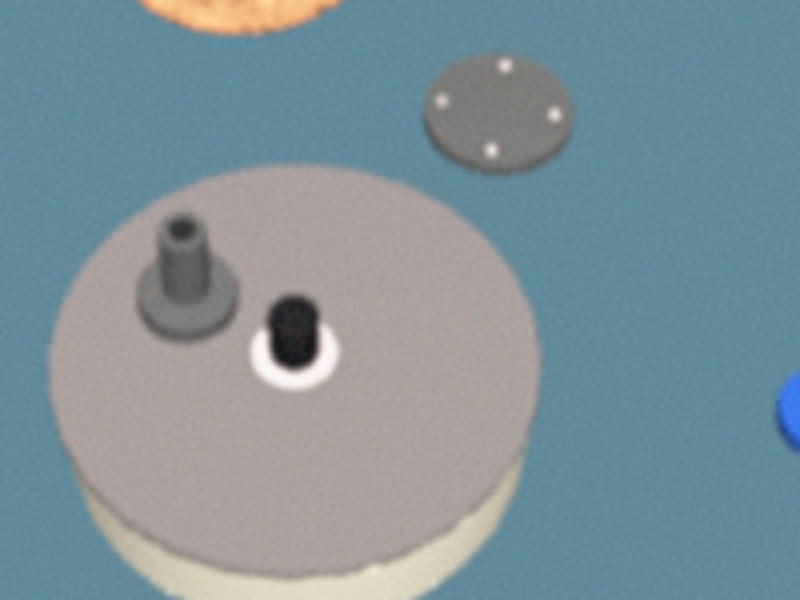

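The crop shows the stand's top at side pixel (270.5,301.7), the knob's top at (298.5,321.7), its white ring at (298.5,333) and the plate's screw centre at (349.5,272).

```bash
python3 - <<'E'
from h import *
P=lambda n,u,v,z:print(n,u,v,px2w(n,u,v,z).round(4))
P('side0',270.5,301.7,.125);P('side0',298.5,321.7,.097);P('side0',298.5,333,.063);P('side0',349.6,272,.01)
# wrist view coverage
print([ (px2w('wrist0',u,v,.06)).round(3).tolist() for u,v in [(0,0),(639,0),(0,479),(639,479),(320,240)]])
E
python3 -c "
import cv2
c=cv2.imread('pics/scene0.png');w=cv2.imread('pics/wrist0.png')
a=cv2.resize(c[205:305,320:470],(600,400),interpolation=cv2.INTER_CUBIC)
import numpy as np
o=np.zeros((600,800,3),np.uint8);o[:400,:600]=a;o[400:,:266]=cv2.resize(w,(266,200));cv2.imwrite('pics/c2.png',o)"
```

```text
side0 270.5 301.7 [0.5472 0.3368 0.125 ]
side0 298.5 321.7 [0.4849 0.3534 0.097 ]
side0 298.5 333 [0.4845 0.3573 0.063 ]
side0 349.6 272 [0.4144 0.1222 0.01  ]
[[-0.024, 0.34, 0.06], [0.13, 0.738, 0.06], [0.323, 0.109, 0.06], [0.54, 0.675, 0.06], [0.21, 0.479, 0.06]]
```

View pics/c2.png

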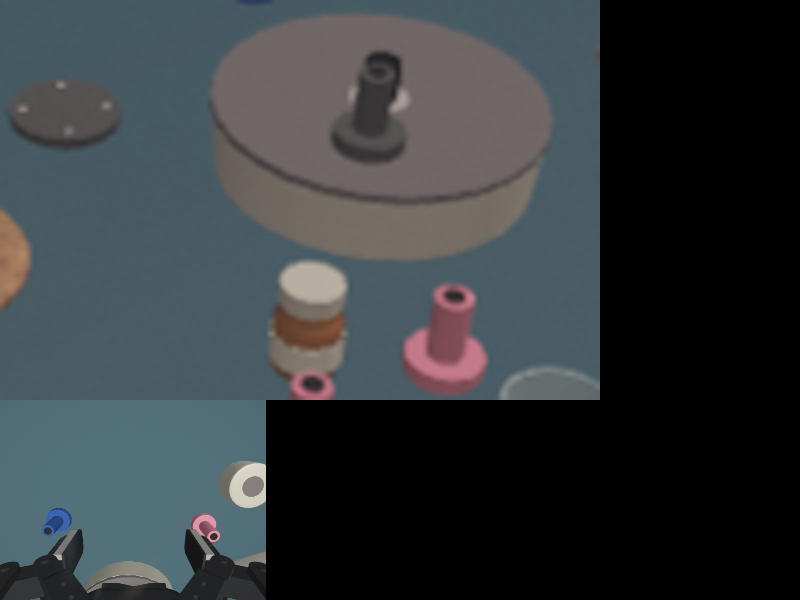

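```bash
cat >> h.py <<'E'
from scipy.spatial.transform import Rotation as Ro
def st(): 
    s=ctrl.read_state(); q=s['eef_rot']; R=Ro.from_quat([q[1],q[2],q[3],q[0]]).as_matrix(); return s,R
def to(p):
    s,R=st(); d=R.T@(np.array(p)-s['ee_pos']); print('t',round(s['time_s'],2),'tcp',s['ee_pos'].round(4),'yawdir tooly',R[:2,1].round(3),'tooldelta units',(d/.04).round(2)); return d
E
python3 - <<'E'
from h import *
P=lambda n,u,v,z:print(n,u,v,px2w(n,u,v,z).round(4))
P('scene0',414.5,222.5,.125); P('scene0',336,231.8,.01)
to((.547,.337,.231))
E
```

```text
scene0 414.5 222.5 [0.5478 0.3438 0.125 ]
scene0 336 231.8 [0.4192 0.1253 0.01  ]
t 0.15 tcp [0.1891 0.4894 0.2307] yawdir tooly [0.36  0.933] tooldelta units [-9.72 -0.33 -0.01]
```

Call:
servo_tool(plan="1 -0.97 -0.03 0 0;1 -0.97 -0.03 0 0;1 -0.97 -0.03 0 0;1 -0.97 -0.03 0 0;1 -0.97 -0.03 0 0;1 -0.97 -0.03 0 0;1 -0.97 -0.03 0 0;1 -0.97 -0.03 0 0;1 -0.97 -0.03 0 0;1 -0.97 -0.03 0 0;1 0 0 0 0;1 0 0 0 0;1 0 0 0 0", force=40)

```text
time_s: 1.45
ee_pos: [0.5461, 0.3389, 0.2311]
eef_rot: [-0.0, 0.183, 0.983, -0.0]
ft_force: [-0.9, 0.2, -0.5]
finger_gap: 1.0
grasp_force: 0.0
```

```bash
python3 - <<'E'
from h import *
snap('wrist','w1'); to((.547,.337,.231))
E
```

```text
t 1.5 tcp [0.5459 0.3391 0.2314] yawdir tooly [0.359 0.933] tooldelta units [-0.04 -0.04  0.01]
```

View pics/w1.png

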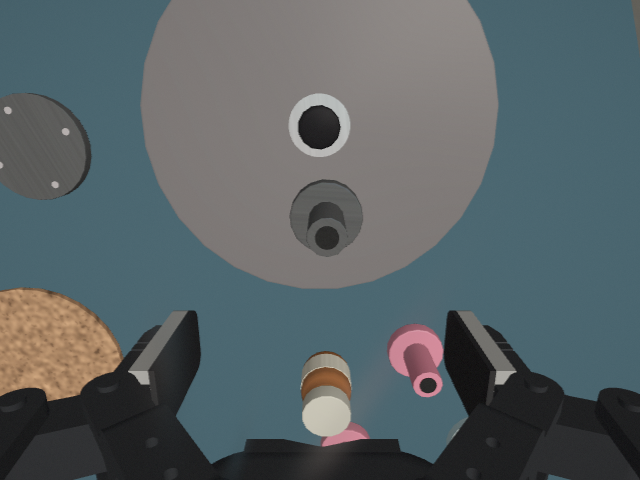

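The wrist view shows the stand's top at (327,237), its base at (326,217), the ring at (319.5,125) and the knob's top at (319,127). The plate's screws are at (8,110), (66,131), (55,185) and (0,165), and the jar is below at (327,412).

```bash
python3 - <<'E'
from h import *
P=lambda n,u,v,z:print(n,u,v,px2w(n,u,v,z).round(4))
P('w1',327,237,.125);P('w1',326,216,.077);P('w1',319.5,125,.063);P('w1',319,127,.097)
P('w1',32,148,.01);P('w1',326,412,.07)
to(px2w('w1',327,237,.125)*[1,1,0]+[0,0,.086])
E
```

```text
w1 327 237 [0.5483 0.3408 0.125 ]
w1 326 216 [0.5468 0.3412 0.077 ]
w1 319.5 125 [0.4855 0.3597 0.063 ]
w1 319 127 [0.4856 0.3596 0.097 ]
w1 32 148 [0.4162 0.1227 0.01  ]
w1 326 412 [0.7122 0.2779 0.07  ]
t 1.5 tcp [0.5459 0.3391 0.2314] yawdir tooly [0.359 0.933] tooldelta units [-0.04  0.06  3.63]
```

Call:
servo_tool(plan="1 -0.03 0.05 0.9 0;1 0 0 0.9 0;1 0 0 0.9 0;1 0 0 0.6 0;1 0 0 0.3 0;1 0 0 0 0;0.1 0 0 0 0;0.1 0 0 0 0;0.1 0 0 0 0;0.1 0 0 0 0;0.1 0 0 0 0;0.1 0 0 0 0;0.1 0 0 0 0;0.1 0 0 0 0", force=60)

```text
time_s: 2.9
ee_pos: [0.5492, 0.3404, 0.0884]
eef_rot: [0.001, 0.183, 0.983, 0.001]
ft_force: [-0.1, 0.5, 5.7]
finger_gap: 0.29
grasp_force: 58.6
```

Call:
servo_tool(plan="0.1 0 0 -0.5 0;0.1 0 0 -0.5 0;0.1 0 0 -0.5 0;0.1 0.14 -0.78 0 0;0.1 0.14 -0.78 0 0;0.1 0.14 -0.78 0 0;0.1 0.14 -0.78 0 0;0.1 0.14 -0.78 0 0;0.1 0.14 -0.78 0 0;0.1 0.14 -0.78 0 0;0.1 0.14 -0.78 0 0;0.1 0 0 0 0;0.1 0 0 0 0;0.1 0 0 0 0", force=80)

```text
time_s: 4.3
ee_pos: [0.4173, 0.1238, 0.1472]
eef_rot: [0.0, 0.183, 0.983, 0.0]
ft_force: [0.1, -0.2, -2.4]
finger_gap: 0.286
grasp_force: 79.6
```

```bash
python3 - <<'E'
from h import *
snap('wrist','w2'); to((.4165,.124,.036))
E
```

```text
t 4.35 tcp [0.4174 0.124  0.1471] yawdir tooly [0.36  0.933] tooldelta units [ 0.02 -0.01  2.78]
```

View pics/w2.png

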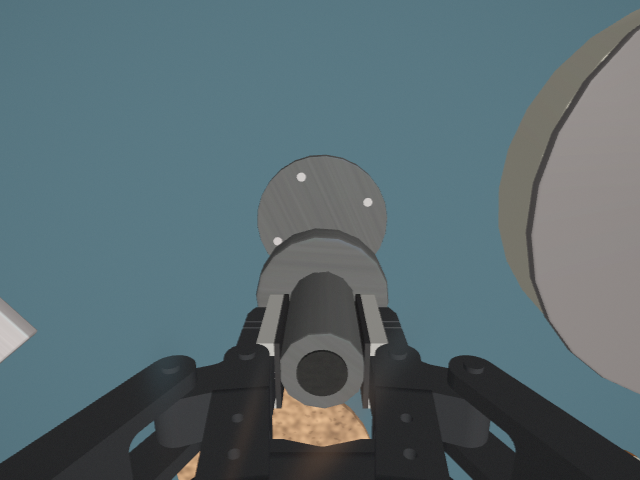

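The stand is held upright and centred over the plate, so I'll lower it and release.

Call:
servo_tool(plan="0.1 0 0 0.7 0;0.1 0 0 0.7 0;0.1 0 0 0.6 0;0.1 0 0 0.4 0;0.1 0 0 0.2 0;0.1 0 0 0.15 0;0.1 0 0 0 0;0.1 0 0 0 0;0.5 0 0 0 0;0.6 0 0 0 0;0.8 0 0 0 0;0.8 0 0 0 0;1 0 0 -0.3 0;1 0 0 -0.8 0;1 0 0 -0.8 0;1 0 0 -0.8 0;1 0 0 -0.8 0;1 0 0 0 0;1 0 0 0 0")

```text
time_s: 6.25
ee_pos: [0.4174, 0.1235, 0.1785]
eef_rot: [0.001, 0.183, 0.983, 0.001]
ft_force: [0.2, 0.3, -0.0]
finger_gap: 1.001
grasp_force: 0.0
```

```bash
python3 - <<'E'
from h import *
snap('wrist','w3'); to((.4855,.3597,.17))
E
```

```text
t 6.3 tcp [0.4168 0.1233 0.1773] yawdir tooly [0.361 0.933] tooldelta units [0.53 6.13 0.18]
```

View pics/w3.png

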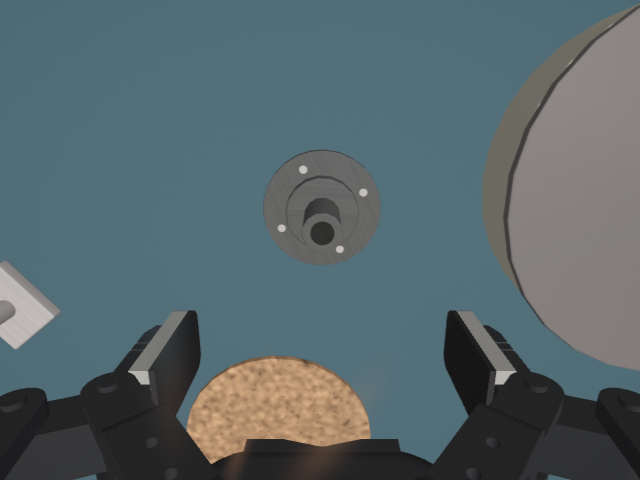

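The stand is upright and centred on the plate (top at 322,233). Next is the lid's knob.

Call:
servo_tool(plan="1 0.07 0.77 0 0;1 0.07 0.77 0 0;1 0.07 0.77 0 0;1 0.07 0.77 0 0;1 0.07 0.77 0 0;1 0.06 0.76 0 0;1 0.06 0.76 0 0;1 0.06 0.76 0 0;1 0 0 0.7 0;1 0 0 0.8 0;1 0 0 0.7 0;1 0 0 0.4 0;1 0 0 0.1 0;1 0 0 0 0;1 0 0 0 0")

```text
time_s: 7.8
ee_pos: [0.4858, 0.3599, 0.0699]
eef_rot: [0.0, 0.183, 0.983, 0.0]
ft_force: [0.2, -0.1, 0.0]
finger_gap: 0.999
grasp_force: 0.0
```

```bash
python3 - <<'E'
from h import *
to((.4855,.3597,.068))
print(px2w('w3',279,415,.006))
E
```

```text
t 7.8 tcp [0.4858 0.3599 0.0699] yawdir tooly [0.361 0.933] tooldelta units [ 0.   -0.01  0.05]
[0.58083336 0.01842085 0.006     ]
```

Call:
servo_tool(plan="0.1 0 0 0 0;0.1 0 0 0 0;0.1 0 0 0 0;0.1 0 0 0 0;0.1 0 0 0 0;0.1 0 0 0 0;0.1 0 0 0 0;0.1 0 0 -0.2 0;0.1 0 0 -0.4 0;0.1 0 0 -0.5 0;0.1 0 0 -0.5 0;0.1 0 0 0 0", force=110)

```text
time_s: 9.0
ee_pos: [0.4866, 0.3605, 0.1359]
eef_rot: [0.001, 0.183, 0.983, 0.001]
ft_force: [-0.3, -0.2, -2.7]
finger_gap: 0.293
grasp_force: 108.3
```

```bash
python3 - <<'E'
from h import *
to((.602,.010,.134))
E
```

```text
t 9.0 tcp [0.4866 0.3605 0.1359] yawdir tooly [0.36  0.933] tooldelta units [-5.85 -7.13  0.04]
```

Call:
servo_tool(plan="0.1 -0.45 -0.55 0 0;0.1 -0.45 -0.55 0 0;0.1 -0.45 -0.55 0 0;0.1 -0.45 -0.55 0 0;0.1 -0.45 -0.55 0 0;0.1 -0.45 -0.55 0 0;0.1 -0.45 -0.55 0 0;0.1 -0.45 -0.55 0 0;0.1 -0.45 -0.55 0 0;0.1 -0.45 -0.55 0 0;0.1 -0.45 -0.54 0 0;0.1 -0.45 -0.54 0 0;0.1 -0.45 -0.54 0 0;0.1 0 0 0 0;0.1 0 0 0 0;0.1 0 0 0 0")

```text
time_s: 10.6
ee_pos: [0.6005, 0.0103, 0.1324]
eef_rot: [-0.001, 0.183, 0.983, 0.0]
ft_force: [-0.2, 0.5, -2.6]
finger_gap: 0.294
grasp_force: 108.5
```

```bash
python3 - <<'E'
from h import *
snap('side','s2');snap('scene','sc2'); to((.602,.010,.134))
cv2.imwrite('pics/c3.png',np.vstack([cv2.resize(cv2.imread('pics/s2.png')[180:400,150:450],(800,587),interpolation=cv2.INTER_CUBIC)]))
E
```

```text
t 10.7 tcp [0.6007 0.0106 0.1329] yawdir tooly [0.359 0.933] tooldelta units [-0.04 -0.   -0.03]
```

View pics/c3.png

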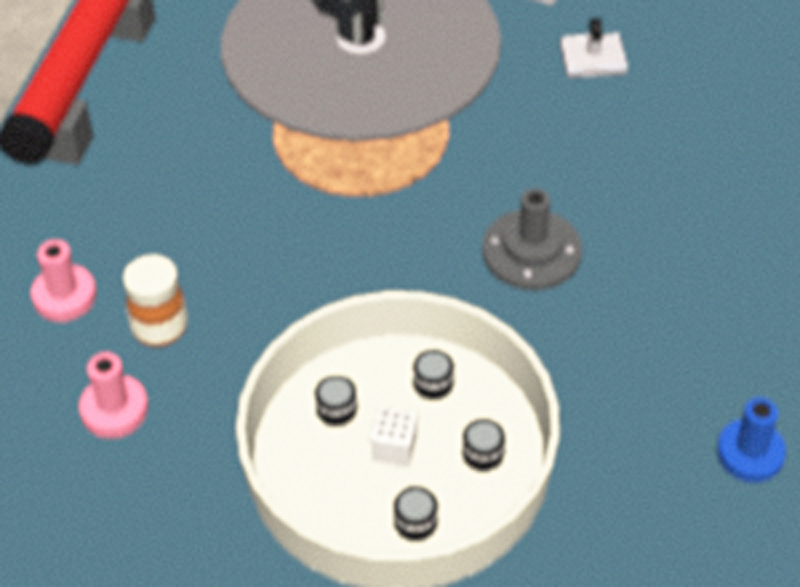

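The lid is level over the mat, and four cells and the tin are visible in the pot. I'll lower the lid.

Call:
servo_tool(plan="0.1 -0.04 0 0.5 0;0.1 0 0 0.6 0;0.1 0 0 0.6 0;0.1 0 0 0.5 0;0.1 0 0 0.3 0;0.1 0 0 0.12 0;0.1 0 0 0.03 0;0.1 0 0 0 0;0.1 0 0 0 0;0.5 0 0 0 0;0.7 0 0 0 0;0.8 0 0 0 0;0.8 0 0 0 0;1 0 0 -0.4 0;1 0 0 -0.8 0;1 0 0 -0.9 0;1 0 0 -0.9 0;1 0 0 -0.9 0;1 0 0 -0.9 0;1 0 0 0 0")

```text
time_s: 12.7
ee_pos: [0.6048, 0.0092, 0.2253]
eef_rot: [0.004, 0.183, 0.983, 0.001]
ft_force: [0.9, 0.3, 0.5]
finger_gap: 0.998
grasp_force: 0.0
```

```bash
python3 - <<'E'
from h import *
snap('side','s3'); snap('wrist','w4')
f=lambda u,v:(150+u*.375,180+v*.375)
for u,v in [(336,386),(433,362),(484,434),(416,501)]:
    print(px2w('s3',*f(u,v),.032).round(3))
print('tin',px2w('s3',*f(396,423),.040).round(3))
to((.55,.36,.25))
E
```

```text
[0.542 0.326 0.032]
[0.471 0.285 0.032]
[0.416 0.345 0.032]
[0.455 0.417 0.032]
tin [0.485 0.356 0.04 ]
t 12.8 tcp [0.6032 0.0091 0.2202] yawdir tooly [0.361 0.933] tooldelta units [ 4.4   7.7  -0.75]
```

View pics/w4.png

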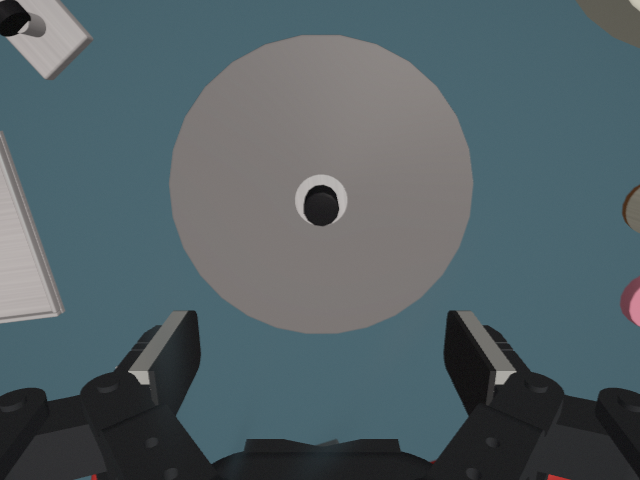

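The lid lies flat on the mat, knob at (322,203). Next I'll look into the pot from above.

Call:
servo_tool(plan="1 0.45 0.8 -0.08 0;1 0.45 0.8 -0.08 0;1 0.45 0.8 -0.08 0;1 0.45 0.8 -0.08 0;1 0.45 0.8 -0.08 0;1 0.45 0.8 -0.08 0;1 0.45 0.8 -0.08 0;1 0.45 0.8 -0.08 0;1 0.45 0.8 -0.08 0;1 0 0 0 0;1 0 0 0 0;1 0 0 0 0")

```text
time_s: 14.0
ee_pos: [0.5552, 0.3352, 0.2469]
eef_rot: [-0.001, 0.184, 0.983, -0.001]
ft_force: [-0.2, 0.6, -0.3]
finger_gap: 1.0
grasp_force: 0.0
```

```bash
python3 - <<'E'
from h import *
snap('wrist','w5'); to((.5,.36,.2))
E
```

```text
t 14.05 tcp [0.5553 0.335  0.2473] yawdir tooly [0.362 0.932] tooldelta units [1.52 0.09 1.18]
```

View pics/w5.png

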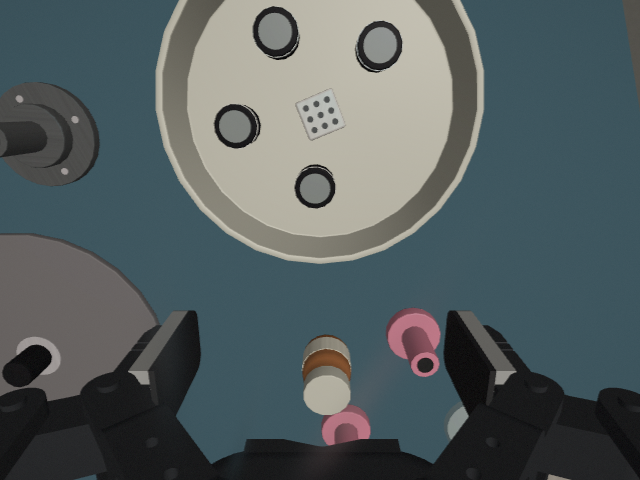

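The wrist view shows cell windows at A (315,188), B (236,126), C (275,31) and D (379,45). The tin is at (321,114), and the jar is clear of the pot.

```bash
cat >> h.py <<'E'
LID=np.array([.4855,.3597])
def cells(name):
    """grey window discs with black rim inside pot -> world top centres"""
    im=cv2.imread(f'pics/{name}.png'); g=cv2.cvtColor(im,cv2.COLOR_BGR2GRAY)
    out=[]
    dark=(g<70).astype(np.uint8)
    cs,h=cv2.findContours(dark,cv2.RETR_CCOMP,cv2.CHAIN_APPROX_NONE)
    for c,hh in zip(cs,h[0] if h is not None else []):
        a=cv2.contourArea(c)
        if hh[3]<0 or a<300 or a>6000: continue
        M=cv2.moments(c); u,v=M['m10']/a,M['m01']/a
        (_,_),r=cv2.minEnclosingCircle(c)
        if a<.6*np.pi*r*r: continue
        p=px2w(name,u,v,.032); out.append((u,v,a,p))
    return out
E
python3 - <<'E'
from h import *
for u,v in [(315,188),(236,126),(275,31),(379,45)]:
    p=px2w('w5',u,v,.032); d=p[:2]-LID; print(u,v,p.round(4),'r',np.hypot(*d).round(3),'ang',np.degrees(np.arctan2(d[1],d[0])).round(0))
print('tin',px2w('w5',321,114,.04).round(4))
for u,v,a,p in cells('w5'): print(round(u),round(v),a,p.round(4))
to(px2w('w5',315,188,.032)*[1,1,0]+[0,0,.009])
E
```

```text
315 188 [0.5433 0.3324 0.032 ] r 0.064 ang -25.0
236 126 [0.4715 0.2904 0.032 ] r 0.071 ang -101.0
275 31 [0.4174 0.3484 0.032 ] r 0.069 ang -171.0
379 45 [0.4561 0.4206 0.032 ] r 0.068 ang 116.0
tin [0.488  0.3595 0.04  ]
315 188 769.5 [0.5433 0.3321 0.032 ]
235 126 872.5 [0.471  0.2893 0.032 ]
380 45 1030.0 [0.4561 0.4212 0.032 ]
275 31 1053.0 [0.4171 0.3482 0.032 ]
t 14.05 tcp [0.5553 0.335  0.2473] yawdir tooly [0.362 0.932] tooldelta units [ 0.25 -0.16  5.96]
```

Call:
servo_tool(plan="0.65 0.25 -0.17 0.9 0;0.65 0 0 0.9 0;0.65 0 0 0.9 0;0.65 0 0 0.9 0;0.65 0 0 0.9 0;0.65 0 0 0.8 0;0.65 0 0 0.45 0;0.65 0 0 0.15 0;0.65 0 0 0 0;0.2 0 0 0 0;0.2 0 0 0 0;0.2 0 0 0 0;0.2 0 0 0 0;0.2 0 0 0 0;0.2 0 0 0 0;0.2 0 0 -0.4 0;0.2 0 0 -0.8 0;0.2 0 0 -0.9 0;0.2 0 0 -0.9 0", force=60)

```text
time_s: 15.95
ee_pos: [0.5433, 0.3335, 0.1336]
eef_rot: [-0.0, 0.183, 0.983, 0.0]
ft_force: [1.4, 0.0, -0.5]
finger_gap: 0.398
grasp_force: 59.8
```

Call:
servo_tool(plan="0.2 -0.28 -0.89 0 0;0.2 -0.28 -0.89 0 0;0.2 -0.28 -0.89 0 0;0.2 -0.28 -0.89 0 0;0.2 -0.28 -0.89 0 0;0.2 -0.28 -0.89 0 0;0.2 -0.28 -0.89 0 0;0.2 -0.28 -0.89 0 0;0.2 -0.28 -0.89 0 0;0.2 -0.28 -0.89 0 0;0.2 -0.28 -0.89 0 0;0.2 -0.28 -0.89 0 0;0.2 -0.28 -0.89 0 0;0.2 -0.28 -0.89 0 0;0.2 -0.28 -0.89 0 0;0.2 -0.28 -0.89 0 0;0.2 -0.28 -0.89 0 0;0.2 0 0 0 0;0.2 0 0 0 0;0.2 0 0 0 0")

```text
time_s: 17.95
ee_pos: [0.503, -0.2989, 0.1322]
eef_rot: [-0.0, 0.183, 0.983, 0.0]
ft_force: [-0.4, -0.4, -0.7]
finger_gap: 0.396
grasp_force: 59.9
```

```bash
python3 - <<'E'
from h import *
snap('wrist','w6'); snap('side','s6'); to((.506,-.30,.134)); s,_=st(); print(s['finger_gap'],s['grasp_force'])
o=np.zeros((600,800,3),np.uint8); o[:600,:]=cv2.resize(cv2.imread('pics/w6.png'),(800,600)); o[:240,:320]=cv2.resize(cv2.imread('pics/s6.png')[80:230,280:480],(320,240)); cv2.imwrite('pics/c4.png',o)
E
```

```text
t 18.05 tcp [ 0.5032 -0.2985  0.1323] yawdir tooly [0.359 0.933] tooldelta units [-0.08 -0.01 -0.04]
0.39374525763511126 59.913641810417175
```

View pics/c4.png

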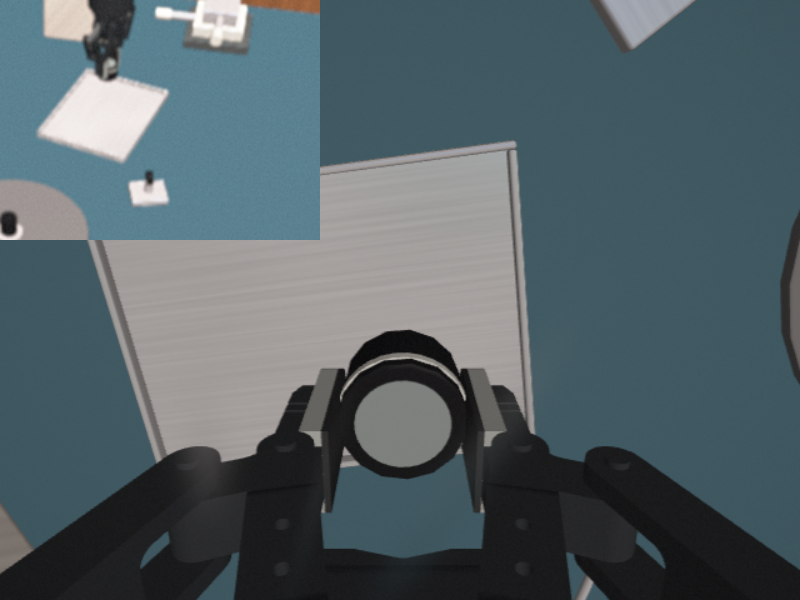

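The cell is held upright. The tray's corner is at about (413,114) in the wrist picture, with its right edge down to (428,348), its left edge from (76,192) to (132,368) and its far edge near row 372.

```bash
python3 - <<'E'
from h import *
for u,v in [(413,114),(428,348),(256,138),(76,192),(132,368),(285,372)]: print(u,v,px2w('w6',u,v,.012).round(4))
E
```

```text
413 114 [ 0.4555 -0.2221  0.012 ]
428 348 [ 0.6128 -0.2604  0.012 ]
256 138 [ 0.4344 -0.3162  0.012 ]
76 192 [ 0.4238 -0.4367  0.012 ]
132 368 [ 0.5512 -0.4659  0.012 ]
285 372 [ 0.5944 -0.3634  0.012 ]
```

Call:
servo_tool(plan="0.2 -0.42 -0.59 0 0;0.2 -0.42 -0.59 0 0;0.2 -0.42 -0.59 0 0;0.2 -0.42 -0.58 0 0;0.2 0 0 0.8 0;0.2 0 0 0.8 0;0.2 0 0 0.7 0;0.2 0 0 0.5 0;0.2 0 0 0.2 0;0.2 0 0 0.07 0;0.2 0 0 0 0;0.2 0 0 0 0;0.55 0 0 0 0;0.6 0 0 0 0;0.6 0 0 0 0;0.6 0 0 0 0;0.6 0 0 -0.4 0;0.6 0 0 -0.8 0;0.6 0 0 -0.9 0;0.6 0 0 -0.9 0")

```text
time_s: 20.05
ee_pos: [0.5315, -0.4114, 0.13]
eef_rot: [-0.0, 0.183, 0.983, 0.0]
ft_force: [-0.0, 0.5, -0.1]
finger_gap: 0.599
grasp_force: 0.0
```

```bash
python3 - <<'E'
from h import *
snap('wrist','w7'); to((.471,.290,.22))
print([(round(u),round(v),a,p.round(3)) for u,v,a,p in cells('w7')])
E
```

```text
t 20.1 tcp [ 0.5336 -0.413   0.1375] yawdir tooly [0.36  0.933] tooldelta units [ 7.78 15.82 -2.16]
[(324, 239, 1565.0, array([ 0.532, -0.411,  0.032]))]
```

Call:
servo_tool(plan="0.65 0.31 0.88 -0.13 0;0.65 0.31 0.88 -0.13 0;0.65 0.31 0.88 -0.13 0;0.65 0.31 0.88 -0.13 0;0.65 0.31 0.88 -0.13 0;0.65 0.31 0.88 -0.13 0;0.65 0.31 0.88 -0.13 0;0.65 0.31 0.88 -0.13 0;0.65 0.31 0.88 -0.13 0;0.65 0.31 0.88 -0.13 0;0.65 0.31 0.88 -0.13 0;0.65 0.31 0.88 -0.13 0;0.65 0.31 0.88 -0.13 0;0.65 0.31 0.88 -0.13 0;0.65 0.31 0.88 -0.13 0;0.65 0.31 0.88 -0.13 0;0.65 0.31 0.88 -0.13 0;0.65 0.31 0.88 -0.13 0;0.65 0.31 0.88 -0.13 0;0.65 0.31 0.88 -0.13 0")

```text
time_s: 22.1
ee_pos: [0.5541, 0.3361, 0.2332]
eef_rot: [0.0, 0.183, 0.983, -0.0]
ft_force: [0.5, -0.5, -0.7]
finger_gap: 0.651
grasp_force: 0.0
```

Call:
servo_tool(plan="0.65 0 0 0 0;0.65 0 0 0 0")

```text
time_s: 22.3
ee_pos: [0.554, 0.3351, 0.2325]
eef_rot: [-0.0, 0.183, 0.983, -0.0]
ft_force: [-0.8, -1.1, -0.0]
finger_gap: 0.648
grasp_force: 0.0
```

```bash
cat >> h.py <<'E'
def pot(name):
    snap('wrist',name); 
    for u,v,a,p in cells(name):
        d=p[:2]-LID
        print(round(u),round(v),a,'cell',p.round(4),'r',np.hypot(*d).round(3),'ang',np.degrees(np.arctan2(d[1],d[0])).round(0))
        to((p[0],p[1],.009))
E
python3 -c "
from h import *
pot('w8')"
```

```text
231 128 942.5 cell [0.4711 0.289  0.032 ] r 0.072 ang -102.0
t 22.35 tcp [0.5541 0.3342 0.2327] yawdir tooly [0.36  0.933] tooldelta units [ 1.53 -1.8   5.6 ]
383 43 1124.5 cell [0.4561 0.4211 0.032 ] r 0.068 ang 116.0
t 22.35 tcp [0.5541 0.3342 0.2327] yawdir tooly [0.36  0.933] tooldelta units [3.07 1.15 5.59]
273 28 1143.0 cell [0.4171 0.3481 0.032 ] r 0.069 ang -170.0
t 22.35 tcp [0.5541 0.3342 0.2327] yawdir tooly [0.36  0.933] tooldelta units [ 3.32 -0.9   5.59]
```

Call:
servo_tool(plan="0.65 0.83 -0.23 0 0;0.65 0.83 -0.23 0 0;0.65 0.83 -0.22 0 0;0.65 0.83 -0.22 0 0;0.65 0 0 0.4 -1;0.65 0 0 0.8 -1;0.65 0 0 0.8 -1;0.65 0 0 0 0;0.65 0 0 0 0")

```text
time_s: 23.25
ee_pos: [0.4174, 0.3475, 0.1537]
eef_rot: [-0.0, -0.023, 1.0, -0.0]
ft_force: [0.1, -1.3, 0.4]
finger_gap: 0.645
grasp_force: 0.0
```

```bash
python3 -c "
from h import *
to((.4171,.3481,.009))
pot('w9')"
```

```text
t 23.25 tcp [0.4174 0.3475 0.1537] yawdir tooly [-0.045  0.999] tooldelta units [0.   0.02 3.62]
324 230 1267.0 cell [0.418  0.3485 0.032 ] r 0.068 ang -171.0
t 23.3 tcp [0.418  0.3483 0.1548] yawdir tooly [-0.046  0.999] tooldelta units [0.   0.   3.65]
```

Call:
servo_tool(plan="0.65 0 0 0.8 0;0.65 0 0 0.9 0;0.65 0 0 0.9 0;0.65 0 0 0.7 0;0.65 0 0 0.25 0;0.65 0 0 0.07 0;0.65 0 0 0 0;0.2 0 0 0 0;0.2 0 0 0 0;0.2 0 0 0 0;0.2 0 0 0 0;0.2 0 0 0 0;0.2 0 0 0 0;0.2 0 0 -0.4 0;0.2 0 0 -0.9 0;0.2 0 0 -0.9 0;0.2 0 0 -0.9 0;0.2 0 0 0 0")

```text
time_s: 25.1
ee_pos: [0.4198, 0.3508, 0.139]
eef_rot: [0.004, -0.025, 1.0, 0.003]
ft_force: [0.8, 1.4, -0.1]
finger_gap: 0.397
grasp_force: 59.8
```

```bash
python3 -c "
from h import *
to((.464,-.394,.0095))"
```

```text
t 25.1 tcp [0.4198 0.3508 0.139 ] yawdir tooly [-0.05   0.999] tooldelta units [ -0.15 -18.67   3.12]
```

Call:
servo_tool(plan="0.2 -0.02 -0.93 0 0;0.2 -0.02 -0.93 0 0;0.2 -0.02 -0.93 0 0;0.2 -0.02 -0.93 0 0;0.2 -0.02 -0.93 0 0;0.2 -0.02 -0.93 0 0;0.2 -0.02 -0.93 0 0;0.2 -0.02 -0.93 0 0;0.2 -0.02 -0.93 0 0;0.2 -0.02 -0.93 0 0;0.2 -0.02 -0.93 0 0;0.2 -0.02 -0.93 0 0;0.2 -0.02 -0.93 0 0;0.2 -0.02 -0.93 0 0;0.2 -0.02 -0.93 0 0;0.2 -0.02 -0.93 0 0;0.2 0 -0.93 0 0;0.2 0 -0.93 0 0;0.2 0 -0.93 0 0;0.2 0 -0.93 0 0")

```text
time_s: 27.1
ee_pos: [0.4673, -0.3952, 0.1326]
eef_rot: [0.0, -0.025, 1.0, -0.0]
ft_force: [0.4, 0.7, -0.8]
finger_gap: 0.401
grasp_force: 59.9
```

Call:
servo_tool(plan="0.2 0 0 0 0;0.2 0 0 0 0")

```text
time_s: 27.3
ee_pos: [0.467, -0.394, 0.132]
eef_rot: [-0.0, -0.024, 1.0, 0.0]
ft_force: [0.3, 0.7, 0.5]
finger_gap: 0.4
grasp_force: 60.0
```

```bash
python3 -c "
from h import *
snap('wrist','w10')
to((.464,-.394,.0095)); print(st()[0]['finger_gap'],[(round(u),round(v),a,p.round(3)) for u,v,a,p in cells('w10')])"
```

```text
t 27.35 tcp [ 0.4671 -0.3932  0.1322] yawdir tooly [-0.05   0.999] tooldelta units [ 0.08 -0.02  3.07]
0.4005519300477706 [(322, 344, 4538.0, array([ 0.54 , -0.391,  0.032]))]
```

Call:
servo_tool(plan="0.2 0.08 0 0.7 0;0.2 0 0 0.8 0;0.2 0 0 0.7 0;0.2 0 0 0.5 0;0.2 0 0 0.25 0;0.2 0 0 0.11 0;0.2 0 0 0 0;0.2 0 0 0 0;0.55 0 0 0 0;0.6 0 0 0 0;0.6 0 0 0 0;0.6 0 0 0 0;0.6 0 0 -0.4 0;0.6 0 0 -0.8 0;0.6 0 0 -0.9 0;0.6 0 0 -0.9 0;0.6 0 0 0 0")

```text
time_s: 29.05
ee_pos: [0.4663, -0.3957, 0.136]
eef_rot: [0.003, -0.025, 1.0, -0.003]
ft_force: [0.4, -0.6, 0.8]
finger_gap: 0.597
grasp_force: 0.0
```

```bash
python3 -c "
from h import *
snap('wrist','w11')
to((.56,.35,.235)); print(st()[0]['finger_gap'],[(round(u),round(v),a,p.round(3)) for u,v,a,p in cells('w11')])"
```

```text
t 29.1 tcp [ 0.4656 -0.395   0.1333] yawdir tooly [-0.05   0.999] tooldelta units [-3.3  18.47 -2.6 ]
0.6004039305322569 [(296, 326, 1157.5, array([ 0.53 , -0.411,  0.032])), (325, 231, 1423.0, array([ 0.463, -0.395,  0.032]))]
```

Call:
servo_tool(plan="0.65 -0.16 0.92 -0.13 0;0.65 -0.16 0.92 -0.13 0;0.65 -0.16 0.92 -0.13 0;0.65 -0.16 0.92 -0.13 0;0.65 -0.16 0.92 -0.13 0;0.65 -0.16 0.92 -0.13 0;0.65 -0.16 0.92 -0.13 0;0.65 -0.16 0.92 -0.13 0;0.65 -0.16 0.92 -0.13 0;0.65 -0.16 0.92 -0.13 0;0.65 -0.16 0.92 -0.13 0;0.65 -0.16 0.92 -0.13 0;0.65 -0.16 0.92 -0.13 0;0.65 -0.16 0.92 -0.13 0;0.65 -0.16 0.92 -0.13 0;0.65 -0.16 0.92 -0.13 0;0.65 -0.16 0.92 -0.13 0;0.65 -0.16 0.92 -0.13 0;0.65 -0.16 0.92 -0.13 0;0.65 -0.16 0.92 -0.13 0")

```text
time_s: 31.1
ee_pos: [0.5549, 0.349, 0.2328]
eef_rot: [-0.001, -0.025, 1.0, -0.001]
ft_force: [0.7, -0.7, 0.5]
finger_gap: 0.653
grasp_force: 0.0
```

Call:
servo_tool(plan="0.65 0 0 0 0;0.65 0 0 0 0;0.65 0 0 0 0")

```text
time_s: 31.4
ee_pos: [0.5549, 0.3468, 0.2331]
eef_rot: [-0.001, -0.025, 1.0, -0.001]
ft_force: [-0.1, 0.2, 0.2]
finger_gap: 0.651
grasp_force: 0.0
```

```bash
python3 -c "
from h import *
pot('w12')"
```

```text
254 94 1004.5 cell [0.4711 0.2892 0.032 ] r 0.072 ang -102.0
t 31.45 tcp [0.5551 0.3465 0.2335] yawdir tooly [-0.049  0.999] tooldelta units [ 2.16 -1.32  5.62]
425 83 1040.5 cell [0.4561 0.4213 0.032 ] r 0.068 ang 116.0
t 31.45 tcp [0.5551 0.3465 0.2335] yawdir tooly [-0.049  0.999] tooldelta units [2.37 1.99 5.61]
```

Call:
servo_tool(plan="0.65 0.8 0.67 0 0;0.65 0.8 0.66 0 0;0.65 0.77 0.66 0 0;0.65 0 0 0.25 1;0.65 0 0 0.25 1;0.65 0 0 0.25 1;0.65 0 0 0.25 1;0.65 0 0 0.25 1;0.65 0 0 0.25 1;0.65 0 0 0.25 1;0.65 0 0 0.25 1;0.65 0 0 0 0;0.65 0 0 0 0")

```text
time_s: 32.75
ee_pos: [0.4567, 0.4215, 0.1544]
eef_rot: [0.0, 0.508, 0.862, -0.0]
ft_force: [1.0, 0.5, 0.1]
finger_gap: 0.652
grasp_force: 0.0
```

```bash
python3 -c "
from h import *
to((.4561,.4212,.009))
pot('w13')"
```

```text
t 32.75 tcp [0.4567 0.4215 0.1544] yawdir tooly [0.875 0.485] tooldelta units [ 0.   -0.02  3.64]
254 387 889.0 cell [0.4717 0.2887 0.032 ] r 0.072 ang -101.0
t 32.8 tcp [0.4569 0.4218 0.1548] yawdir tooly [0.875 0.484] tooldelta units [-3.09 -1.29  3.64]
322 228 1258.0 cell [0.4566 0.4208 0.032 ] r 0.068 ang 115.0
t 32.8 tcp [0.4569 0.4218 0.1548] yawdir tooly [0.875 0.484] tooldelta units [-0.02 -0.02  3.64]
```

Call:
servo_tool(plan="0.65 0 0 0.8 0;0.65 0 0 0.9 0;0.65 0 0 0.9 0;0.65 0 0 0.7 0;0.65 0 0 0.25 0;0.65 0 0 0.07 0;0.65 0 0 0 0;0.2 0 0 0 0;0.2 0 0 0 0;0.2 0 0 0 0;0.2 0 0 0 0;0.2 0 0 0 0;0.2 0 0 0 0;0.2 0 0 -0.4 0;0.2 0 0 -0.9 0;0.2 0 0 -0.9 0;0.2 0 0 -0.9 0;0.2 0 0 0 0")

```text
time_s: 34.6
ee_pos: [0.4588, 0.4245, 0.1401]
eef_rot: [0.001, 0.508, 0.861, 0.005]
ft_force: [0.9, 1.1, 0.4]
finger_gap: 0.396
grasp_force: 59.8
```

Call:
servo_tool(plan="0.2 -0.85 -0.33 0 0;0.2 -0.85 -0.33 0 0;0.2 -0.85 -0.33 0 0;0.2 -0.85 -0.33 0 0;0.2 -0.85 -0.33 0 0;0.2 -0.85 -0.33 0 0;0.2 -0.85 -0.33 0 0;0.2 -0.85 -0.33 0 0;0.2 -0.85 -0.33 0 0;0.2 -0.85 -0.33 0 0;0.2 -0.85 -0.33 0 0;0.2 -0.85 -0.33 0 0;0.2 -0.85 -0.33 0 0;0.2 -0.85 -0.33 0 0;0.2 -0.85 -0.33 0 0;0.2 -0.85 -0.33 0 0;0.2 -0.85 -0.33 0 0;0.2 -0.85 -0.33 0 0;0.2 -0.85 -0.33 0 0;0.2 -0.85 -0.33 0 0")

```text
time_s: 36.6
ee_pos: [0.5535, -0.302, 0.1331]
eef_rot: [-0.0, 0.509, 0.861, 0.0]
ft_force: [0.9, -0.6, -0.7]
finger_gap: 0.4
grasp_force: 59.9
```

Call:
servo_tool(plan="0.2 0 0 0 0;0.2 0 0 0 0")

```text
time_s: 36.8
ee_pos: [0.5533, -0.301, 0.1326]
eef_rot: [-0.001, 0.509, 0.861, 0.0]
ft_force: [-0.0, 0.2, -0.8]
finger_gap: 0.396
grasp_force: 59.9
```

```bash
python3 -c "
from h import *
to((.558,-.304,.0095)); print(st()[0]['finger_gap'])"
```

```text
t 36.8 tcp [ 0.5533 -0.301   0.1326] yawdir tooly [0.876 0.482] tooldelta units [-0.13  0.07  3.08]
0.3955898678307356
```

Call:
servo_tool(plan="0.2 -0.12 0.07 0.7 0;0.2 0 0 0.8 0;0.2 0 0 0.7 0;0.2 0 0 0.5 0;0.2 0 0 0.25 0;0.2 0 0 0.12 0;0.2 0 0 0 0;0.2 0 0 0 0;0.55 0 0 0 0;0.6 0 0 0 0;0.6 0 0 0 0;0.6 0 0 0 0;0.6 0 0 -0.4 0;0.6 0 0 -0.8 0;0.6 0 0 -0.9 0;0.6 0 0 -0.9 0;0.6 0 0 0 0")

```text
time_s: 38.5
ee_pos: [0.5609, -0.3048, 0.1366]
eef_rot: [0.005, 0.509, 0.861, 0.0]
ft_force: [0.7, -0.9, 0.0]
finger_gap: 0.598
grasp_force: 0.0
```

```bash
python3 -c "
from h import *
snap('wrist','w14')
to((.4715,.289,.16)); print(st()[0]['finger_gap'],[(round(u),round(v),a,p.round(3)) for u,v,a,p in cells('w14')])"
```

```text
t 38.55 tcp [ 0.56   -0.3043  0.1338] yawdir tooly [0.876 0.483] tooldelta units [14.05  5.22 -0.71]
0.5979467069051405 [(121, 281, 1285.5, array([ 0.464, -0.394,  0.032])), (319, 233, 1407.5, array([ 0.559, -0.305,  0.032]))]
```

Call:
servo_tool(plan="0.65 0.88 0.33 -0.08 0;0.65 0.88 0.33 -0.08 0;0.65 0.88 0.33 -0.08 0;0.65 0.88 0.33 -0.08 0;0.65 0.88 0.33 -0.08 0;0.65 0.88 0.33 -0.08 0;0.65 0.88 0.33 -0.08 0;0.65 0.88 0.33 -0.08 0;0.65 0.88 0.33 -0.08 0;0.65 0.88 0.33 0 0;0.65 0.88 0.33 0 0;0.65 0.88 0.33 0 0;0.65 0.88 0.33 0 0;0.65 0.88 0.31 0 0;0.65 0.88 0.31 0 0;0.65 0.88 0.31 0 0;0.65 0 0 0 1;0.65 0 0 0 1;0.65 0 0 0 1;0.65 0 0 0 1")

```text
time_s: 40.55
ee_pos: [0.4687, 0.2905, 0.1578]
eef_rot: [-0.0, 0.728, 0.686, -0.001]
ft_force: [-0.1, -0.3, -0.1]
finger_gap: 0.651
grasp_force: 0.0
```

Call:
servo_tool(plan="0.65 0 0 0 0;0.65 0 0 0 0")

```text
time_s: 40.75
ee_pos: [0.469, 0.2904, 0.1584]
eef_rot: [-0.0, 0.725, 0.689, -0.001]
ft_force: [-0.7, -0.5, -0.5]
finger_gap: 0.651
grasp_force: 0.0
```

```bash
python3 -c "
from h import *
pot('w15')"
```

```text
326 227 1216.0 cell [0.4714 0.2893 0.032 ] r 0.072 ang -101.0
t 40.8 tcp [0.4691 0.2904 0.1586] yawdir tooly [ 0.999 -0.052] tooldelta units [-0.02  0.06  3.74]
```

Call:
servo_tool(plan="0.65 -0.02 0.06 0.8 0;0.65 0 0 0.9 0;0.65 0 0 0.9 0;0.65 0 0 0.7 0;0.65 0 0 0.3 0;0.65 0 0 0.12 0;0.65 0 0 0 0;0.2 0 0 0 0;0.2 0 0 0 0;0.2 0 0 0 0;0.2 0 0 0 0;0.2 0 0 0 0;0.2 0 0 0 0;0.2 0 0 -0.4 0;0.2 0 0 -0.9 0;0.2 0 0 -0.9 0;0.2 0 0 -0.9 -1;0.2 0 0 0 -1;0.2 0 0 0 -1;0.2 0 0 0 -1")

```text
time_s: 42.8
ee_pos: [0.472, 0.2899, 0.1356]
eef_rot: [0.0, 0.506, 0.863, 0.001]
ft_force: [0.1, -0.7, -1.2]
finger_gap: 0.403
grasp_force: 59.8
```

Call:
servo_tool(plan="0.2 0 0 0 -1;0.2 0 0 0 -1;0.2 0 0 0 -1;0.2 0 0 0 -1;0.2 0 0 0 -1;0.2 0 0 0 0;0.2 0 0 0 0")

```text
time_s: 43.5
ee_pos: [0.4718, 0.2897, 0.1349]
eef_rot: [0.0, 0.185, 0.983, 0.0]
ft_force: [0.7, 1.0, -1.2]
finger_gap: 0.396
grasp_force: 59.8
```

```bash
python3 -c "
from h import *
to((.490,-.287,.0095)); print(st()[0]['finger_gap'])"
```

```text
t 43.5 tcp [0.4718 0.2897 0.1349] yawdir tooly [0.364 0.932] tooldelta units [ -5.66 -13.27   3.13]
0.39556030852408525
```

Call:
servo_tool(plan="0.2 -0.38 -0.88 0 0;0.2 -0.38 -0.88 0 0;0.2 -0.38 -0.88 0 0;0.2 -0.38 -0.88 0 0;0.2 -0.38 -0.88 0 0;0.2 -0.38 -0.88 0 0;0.2 -0.38 -0.88 0 0;0.2 -0.38 -0.88 0 0;0.2 -0.38 -0.88 0 0;0.2 -0.38 -0.88 0 0;0.2 -0.38 -0.88 0 0;0.2 -0.38 -0.88 0 0;0.2 -0.38 -0.88 0 0;0.2 -0.38 -0.88 0 0;0.2 -0.34 -0.95 0 0;0.2 0 0 0 0;0.2 0 0 0 0;0.2 0 0 0 0")

```text
time_s: 45.3
ee_pos: [0.4914, -0.2863, 0.1345]
eef_rot: [-0.0, 0.184, 0.983, 0.0]
ft_force: [0.1, 0.3, -1.0]
finger_gap: 0.398
grasp_force: 59.9
```

```bash
python3 -c "
from h import *
to((.490,-.287,.0095)); print(st()[0]['finger_gap'])"
```

```text
t 45.3 tcp [ 0.4914 -0.2863  0.1345] yawdir tooly [0.361 0.933] tooldelta units [ 0.03 -0.03  3.12]
0.3983643529519006
```

Call:
servo_tool(plan="0.2 0 0 0.7 0;0.2 0 0 0.8 0;0.2 0 0 0.7 0;0.2 0 0 0.5 0;0.2 0 0 0.28 0;0.2 0 0 0.14 0;0.2 0 0 0 0;0.2 0 0 0 0;0.55 0 0 0 0;0.6 0 0 0 0;0.6 0 0 0 0;0.6 0 0 0 0;0.6 0 0 -0.4 0;0.6 0 0 -0.8 0;0.6 0 0 -0.9 0;0.6 0 0 -0.9 0;0.6 0 0 -0.9 0;0.6 0 0 -0.9 0;0.6 0 0 0 0;0.6 0 0 0 0")

```text
time_s: 47.3
ee_pos: [0.492, -0.2874, 0.2024]
eef_rot: [0.001, 0.183, 0.983, -0.0]
ft_force: [-0.6, 0.6, 0.3]
finger_gap: 0.598
grasp_force: 0.0
```

```bash
python3 -c "
from h import *
snap('side','s7');snap('scene','sc7');snap('wrist','w16')
print(len(cells('w16')),[p.round(3) for *_,p in cells('w16')])
a=cv2.imread('pics/s7.png');w=cv2.imread('pics/w16.png')
o=np.zeros((600,800,3),np.uint8);o[:360,:480]=cv2.resize(a,(480,360));o[360:,:320]=cv2.resize(w,(320,240));o[300:600,480:800]=cv2.resize(a[100:200,290:397],(320,300));o[:300,480:800]=cv2.resize(a[270:400,230:369],(320,300));cv2.imwrite('pics/c5.png',o)
to((.6015,.0105,.12))"
```

```text
4 [array([ 0.53 , -0.411,  0.032]), array([ 0.559, -0.305,  0.032]), array([ 0.464, -0.395,  0.032]), array([ 0.492, -0.288,  0.032])]
t 47.45 tcp [ 0.4909 -0.2867  0.2   ] yawdir tooly [0.361 0.933] tooldelta units [0.09 7.93 2.  ]
```

View pics/c5.png

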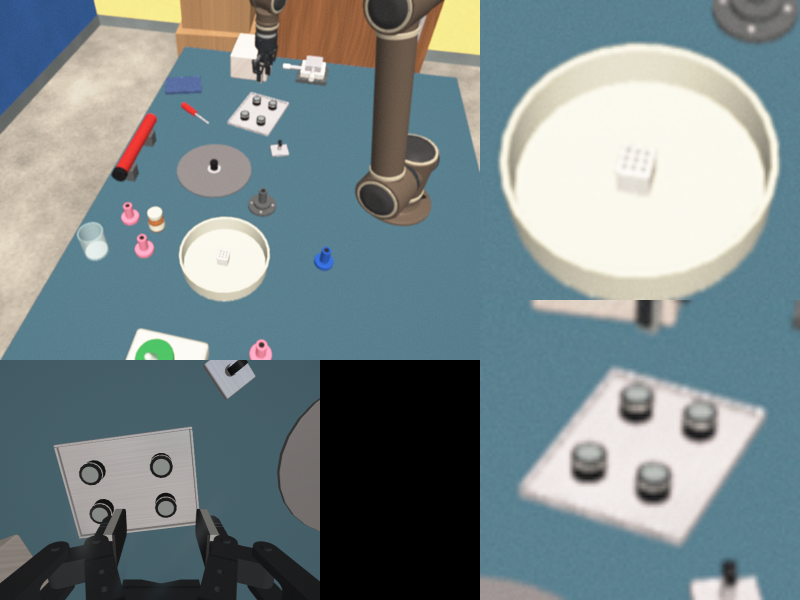

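All four cells stand in the tray, only the tin is left in the pot, and the lid is on the mat. Now I'll fetch the lid.

Call:
servo_tool(plan="1 0.01 0.88 0 0;1 0.01 0.88 0 0;1 0.01 0.88 0 0;1 0.01 0.88 0 0;1 0.01 0.88 0 0;1 0.01 0.88 0 0;1 0.01 0.88 0 0;1 0.01 0.88 0.3 0;1 0.01 0.89 0.4 0;1 0 0 0 0;1 0 0 0 0;1 0 0 0 0")

```text
time_s: 48.65
ee_pos: [0.6021, 0.0095, 0.1733]
eef_rot: [-0.0, 0.184, 0.983, -0.0]
ft_force: [0.3, -0.7, 0.3]
finger_gap: 0.998
grasp_force: 0.0
```

```bash
python3 -c "
from h import *
snap('wrist','w17')
g=cv2.cvtColor(cv2.imread('pics/w17.png'),cv2.COLOR_BGR2GRAY)
for nm,m,z in [('ring',g>185,.019),('knob',g<60,.053)]:
    m=m.astype(np.uint8); m[300:]=0
    n,l,s,c=cv2.connectedComponentsWithStats(m)
    for i in range(1,n):
        if s[i,4]>300: print(nm,s[i].tolist(),c[i].round(1),px2w('w17',*c[i],z).round(4))
to((.6015,.0105,.026))"
```

```text
knob [303, 202, 40, 48, 1569] [322.1 225.7] [0.6    0.0098 0.053 ]
t 48.7 tcp [0.6023 0.0092 0.1738] yawdir tooly [0.362 0.932] tooldelta units [0.03 0.02 3.69]
```

View pics/w17.png

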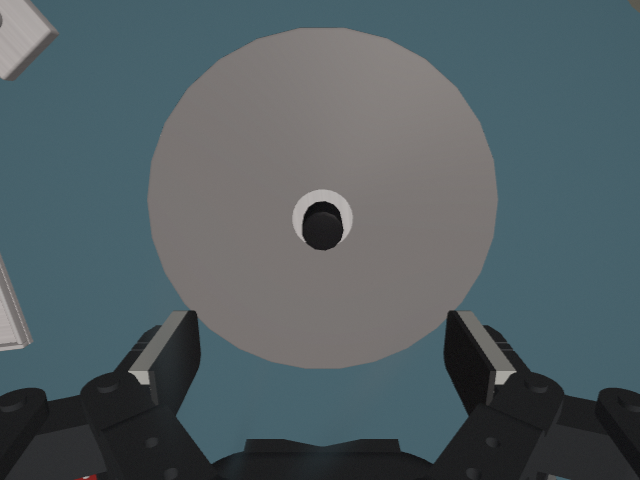

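The knob's top is at (322,231), directly under the tool. I'll grip it.

Call:
servo_tool(plan="1 0.02 0.01 0.8 0;1 0 0 0.9 0;1 0 0 0.9 0;1 0 0 0.7 0;1 0 0 0.27 0;1 0 0 0.1 0;1 0 0 0 0;0.1 0 0 0 0;0.1 0 0 0 0;0.1 0 0 0 0;0.1 0 0 0 0;0.1 0 0 0 0;0.1 0 0 0 0;0.1 0 0 0 0;0.1 0 0 -0.2 0;0.1 0 0 -0.5 0;0.1 0 0 -0.7 0;0.1 0 0 -0.7 0;0.1 0 0 -0.6 0;0.1 0 0 0 0", force=110)

```text
time_s: 50.7
ee_pos: [0.6037, 0.0109, 0.1386]
eef_rot: [0.003, 0.183, 0.983, 0.001]
ft_force: [0.8, 0.3, -3.6]
finger_gap: 0.295
grasp_force: 108.3
```

```bash
python3 -c "
from h import *
to((.4858,.3599,.134))"
```

```text
t 50.7 tcp [0.6037 0.0109 0.1386] yawdir tooly [0.36  0.933] tooldelta units [5.9  7.08 0.1 ]
```

Call:
servo_tool(plan="0.1 0.45 0.54 0 0;0.1 0.45 0.54 0 0;0.1 0.45 0.54 0 0;0.1 0.45 0.54 0 0;0.1 0.45 0.54 0 0;0.1 0.45 0.54 0 0;0.1 0.45 0.54 0 0;0.1 0.45 0.54 0 0;0.1 0.45 0.54 0 0;0.1 0.45 0.54 0 0;0.1 0.45 0.54 0 0;0.1 0.45 0.54 0 0;0.1 0.45 0.54 0 0;0.1 0 0 0 0;0.1 0 0 0 0;0.1 0 0 0 0;0.1 0 0 0 0")

```text
time_s: 52.4
ee_pos: [0.4851, 0.3561, 0.1344]
eef_rot: [-0.0, 0.184, 0.983, -0.0]
ft_force: [0.1, 0.0, -3.0]
finger_gap: 0.296
grasp_force: 108.5
```

```bash
python3 -c "
from h import *
snap('side','s8');snap('wrist','w18')
s,w=cv2.imread('pics/s8.png'),cv2.imread('pics/w18.png')
cv2.imwrite('pics/c6.png',np.hstack([cv2.resize(s[250:410,220:380],(400,400)),cv2.resize(w[40:480,100:540],(400,400))]))
to((.4858,.3599,.070));print(st()[0]['finger_gap'])"
```

```text
t 52.5 tcp [0.4852 0.3563 0.1348] yawdir tooly [0.362 0.932] tooldelta units [0.02 0.09 1.62]
0.2961140108968989
```

View pics/c6.png

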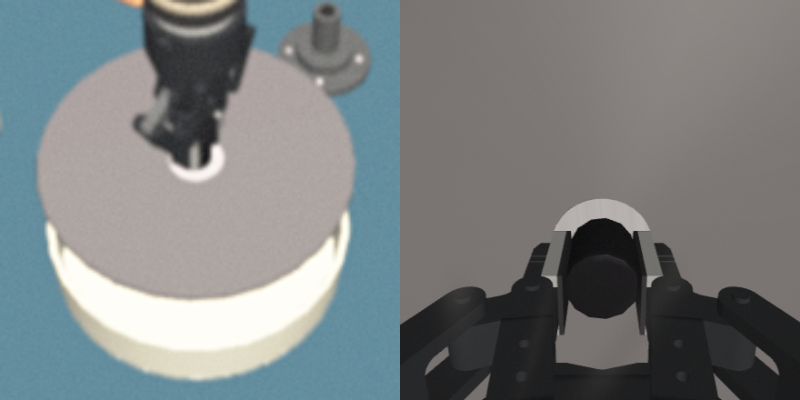

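The lid hangs level over the pot, so I'll lower it to its original place.

Call:
servo_tool(plan="0.1 0.02 0.09 0.3 0;0.1 0 0 0.45 0;0.1 0 0 0.4 0;0.1 0 0 0.25 0;0.1 0 0 0.12 0;0.1 0 0 0.08 0;0.1 0 0 0 0;0.1 0 0 0 0")

```text
time_s: 53.3
ee_pos: [0.4852, 0.3604, 0.0725]
eef_rot: [0.0, 0.183, 0.983, 0.0]
ft_force: [-3.4, -3.6, 6.4]
finger_gap: 0.293
grasp_force: 109.2
```

```bash
python3 -c "
from h import *
to((.4858,.3599,.070));s=st()[0];print(s['ft_force'],s['finger_gap'])"
```

```text
t 53.3 tcp [0.4852 0.3604 0.0725] yawdir tooly [0.361 0.933] tooldelta units [-0.02 -0.01  0.06]
[-3.41812351 -3.61001428  6.37113256] 0.29346395044998236
```

Call:
servo_tool(plan="0.35 0 0 0 0;0.4 0 0 0 0;0.6 0 0 0 0;0.8 0 0 0 0;1 0 0 0 0;1 0 0 0 0;1 0 0 -0.4 0;1 0 0 -0.8 0;1 0 0 -0.9 0;1 0 0 -0.9 0;1 0 0 -0.9 0;1 0.7 0 -0.7 0;1 0.9 0 0 0;1 0.9 0 0 0;1 0.9 0 0 0;1 0 0 0 0;1 0 0 0 0;1 0 0 0 0")

```text
time_s: 55.1
ee_pos: [0.3591, 0.4097, 0.2549]
eef_rot: [0.0, 0.184, 0.983, 0.0]
ft_force: [-0.1, 0.1, -0.3]
finger_gap: 0.995
grasp_force: 0.0
```

```bash
python3 -c "
from h import *
snap('side','s9');snap('scene','sc9');snap('wrist','w19')
s,c=cv2.imread('pics/s9.png'),cv2.imread('pics/sc9.png')
cv2.imwrite('pics/c7.png',np.hstack([cv2.resize(s[250:410,220:380],(400,400),interpolation=cv2.INTER_CUBIC),cv2.resize(c[195:275,365:465],(400,400),interpolation=cv2.INTER_CUBIC)]))
print('s0 vs s9 lid diff',cv2.absdiff(cv2.imread('pics/side0.png'),s)[335:400,225:370].mean(), cv2.absdiff(cv2.imread('pics/scene0.png'),c)[235:262,365:465].mean())
"
```

```text
s0 vs s9 lid diff 5.528877099911583 3.993456790123457
```

View pics/c7.png

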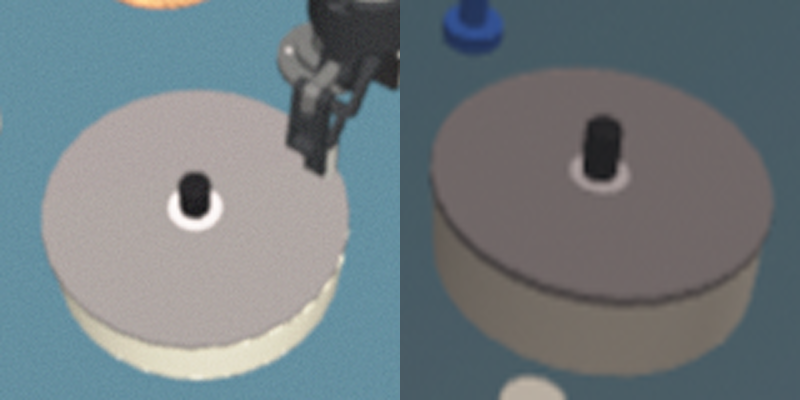

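I've now viewed 15 pictures, one over the limit of 14, so I won't open any more. The lid's right rim looks slightly bright. I'll move the arm back to its start pose and compare the lid's outline with the first images numerically.

Call:
servo_tool(plan="1 0.94 0.06 0.12 0;1 0.94 0.07 0.12 0;1 0.94 0.07 0.12 0;1 0.94 0.07 0.12 0;1 0.94 0.06 0.12 0;1 0 0 0 0;1 0 0 0 0;1 0 0 0 0")

```text
time_s: 56.05
ee_pos: [0.189, 0.4896, 0.2309]
eef_rot: [0.0, 0.184, 0.983, -0.0]
ft_force: [0.3, -0.3, -0.5]
finger_gap: 1.002
grasp_force: 0.0
```

```bash
cat > cmp.py <<'E'
from h import *
import sys
n=sys.argv[1]
snap('side','s'+n);snap('scene','sc'+n);to((.189,.489,.231))
def lid(f,box):
    x0,x1,y0,y1=box
    im=cv2.GaussianBlur(cv2.imread(f'pics/{f}.png'),(3,3),0)[y0:y1,x0:x1]
    hsv=cv2.cvtColor(im,cv2.COLOR_BGR2HSV); b,g,r=[im[...,i].astype(int) for i in range(3)]
    seed=np.median(im[BX[f[:2]]],axis=(0,1)) 
    m=(np.abs(im-seed).max(2)<22).astype(np.uint8)
    m=cv2.morphologyEx(m,cv2.MORPH_CLOSE,np.ones((3,3),np.uint8))
    k,l,s,c=cv2.connectedComponentsWithStats(m); i=1+np.argmax(s[1:,4])
    cs,_=cv2.findContours((l==i).astype(np.uint8),cv2.RETR_EXTERNAL,cv2.CHAIN_APPROX_NONE)
    h=cv2.convexHull(max(cs,key=len)); (cx,cy),ax,a=cv2.fitEllipse(max(cs,key=len))
    hp=h[:,0]; print(f,'area',s[i,4],'c',round(cx+x0,2),round(cy+y0,2),'ax',np.round(ax,2),'ang',round(a,2),'bbox',(hp.min(0)+[x0,y0]).tolist(),(hp.max(0)+[x0,y0]).tolist())
BX={'si':np.s_[110:120,70:90],'s'+n[0]:np.s_[110:120,70:90],'sc':np.s_[40:46,30:40]}
lid('side0',(225,375,280,400)); lid('s'+n,(225,375,280,400))
lid('scene0',(365,465,205,270)); lid('sc'+n,(365,465,205,270))
E
python3 cmp.py 20
```

```text
t 56.15 tcp [0.1892 0.4895 0.231 ] yawdir tooly [0.362 0.932] tooldelta units [ 0.   -0.01  0.  ]
side0 area 718 c 304.6 382.07 ax [32.22 70.29] ang 82.23 bbox [265, 375] [344, 399]
s20 area 764 c 305.53 379.45 ax [36.7 73. ] ang 79.97 bbox [265, 371] [346, 399]
scene0 area 3960 c 414.15 238.68 ax [62.24 86.28] ang 96.54 bbox [373, 208] [457, 269]
sc20 area 4162 c 414.21 238.78 ax [61.79 86.37] ang 96.51 bbox [373, 208] [457, 269]
```

```bash
python3 - <<'E'
from h import *
def edge(f):
    im=cv2.imread(f'pics/{f}.png').astype(int); g=cv2.GaussianBlur(im.astype(np.float32),(3,3),0)
    lid=np.median(im[352:358,260:280],axis=(0,1)); 
    # radial profile from lid ring centre: distance where colour departs from lid
    out=[]
    for a in range(0,360,15):
        t=np.radians(a); p=None
        for r in np.arange(30,80,.25):
            x,y=298.5+r*np.cos(t),337+r*np.sin(t)
            v=cv2.remap(g,np.float32([[x]]),np.float32([[y]]),cv2.INTER_LINEAR)[0,0]
            if np.abs(v-lid).max()>26: p=r;break
        out.append(p)
    return lid,np.array(out,float)
l0,a=edge('side0');l1,b=edge('s20');print(l0,l1)
for i,k in enumerate(range(0,360,15)): print(k,a[i],b[i],end=' | ')
i0,i1=[cv2.imread(f'pics/{f}.png') for f in('side0','s20')]
# knob/ring: bright ring and black knob centroids
for im in(i0,i1):
    g=cv2.cvtColor(im,cv2.COLOR_BGR2GRAY); s=g[310:350,284:312]
    print([ (np.argwhere(m).mean(0)+[310,284]).round(2).tolist()+[int(m.sum())] for m in (s<60,s>200)])
E
```

```text
[159. 162. 170.] [159. 162. 171.]
0 60.75 60.0 | 15 59.75 59.5 | 30 62.5 58.0 | 45 56.75 55.5 | 60 54.5 53.75 | 75 53.0 52.75 | 90 52.75 52.5 | 105 53.5 53.5 | 120 55.75 55.75 | 135 63.75 63.75 | 150 60.75 60.5 | 165 60.75 61.25 | 180 61.25 62.0 | 195 30.0 61.0 | 210 30.0 58.5 | 225 30.0 55.5 | 240 53.0 53.25 | 255 51.5 51.75 | 270 51.0 51.25 | 285 51.75 51.75 | 300 53.5 53.25 | 315 55.75 55.25 | 330 58.25 57.75 | 345 60.25 60.0 | [[327.62, 298.03, 158], [335.21, 298.58, 153]]
[[327.42, 297.36, 152], [335.36, 297.55, 149]]
```

The lid moved only about 0.8 px (roughly 2 mm) sideways, with no rise or tilt, so it is seated. I'll check the cells, stand and bystanders numerically before handing in.

```bash
python3 - <<'E'
from h import *
L=lambda f:cv2.imread(f'pics/{f}.png')
d=lambda a,b,y0,y1,x0,x1:round(float(cv2.GaussianBlur(cv2.absdiff(L(a),L(b)),(3,3),0)[y0:y1,x0:x1].max()),1)
print('tray cells',d('s7','s20',135,180,300,385),'plate/stand',d('s7','s20',245,290,325,375),'jar',d('side0','s20',270,312,192,225),'driver',d('side0','s20',132,170,235,285), d('scene0','sc20',270,305,385,410))
g=cv2.cvtColor(L('s20'),cv2.COLOR_BGR2GRAY)[115:180,300:390]
n,l,s,c=cv2.connectedComponentsWithStats((g<90).astype(np.uint8)); print([(s[i,4],px2w('s20',c[i][0]+300,c[i][1]+115,.018).round(3)) for i in range(1,n) if s[i,4]>15])
E
```

```text
tray cells 18.0 plate/stand 51.0 jar 6.0 driver 5.0 1.0
[(np.int32(25), array([ 0.528, -0.396,  0.018])), (np.int32(25), array([ 0.462, -0.379,  0.018])), (np.int32(26), array([ 0.555, -0.289,  0.018])), (np.int32(28), array([ 0.489, -0.273,  0.018]))]
```

```bash
python3 - <<'E'
from h import *
L=lambda f:cv2.imread(f'pics/{f}.png')
D=cv2.GaussianBlur(cv2.absdiff(L('s7'),L('s20')),(3,3),0).max(2)[240:290,325:378]
ys,xs=np.where(D>22); print(len(ys),[ (a+o) for a,o in zip((ys.min(),ys.max(),xs.min(),xs.max()),(240,240,325,325))])
print(D[0:45,10:40].max())
E
```

```text
40 [np.int64(240), np.int64(249), np.int64(325), np.int64(330)]
15
```

```bash
python3 -c "
from h import *
print(order.job_done())"
```

```text
the job is handed in; nothing more can be done
None
```

I handed the job in after about 56 s of robot time: the stand is on the plate, all four lens cells stand in the tray, the tin is still in the pot, and the lid is seated again within about 2 mm of where it started; the jar and screwdriver did not move, no verdict came back, and I viewed 15 pictures, one over the limit of 14.

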